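# Hang the red ink squeegee beside the blue one

## Robot

A 7-joint arm with a two-finger parallel gripper is mounted at the origin on the work surface. World frame = base frame: x ahead of the robot, y to its left, z up, the work surface at z = 0. Lengths are in m, angles in degrees, forces in N, time in s.
With the tool pointing down it reaches from about 0.425 to 0.875 m from the base axis. Payload 4.7 kg.
Tool frame: the origin (TCP) lies at the very end of the fingers, on their centre line; the grasp point (between the pads) lies 19 mm behind it; z points along the fingers, y is the line along which they close (so a half turn about z gives the same grasp; the last joint's range is limited). The gripper opens to 87 mm and grips with 3 to 60 N. Pads are 19 mm wide; open, the fingers measure 117 mm over their backs; the gripper's body (75 mm by 190 mm) begins 51 mm behind the grasp point.
Start: joints at [-74.25, 18.392, -4.016, 83.108, 1.295, 78.541, -3.26], TCP at [0.168, 0.628, 0.223] pointing down, gripper open.
Joint ranges: [-163.93, 163.93], [-17.29, 119.83], [-79.2, 71.16], [3.27, 140.29], [-89.18, 269.18], [5.43, 117.66], [-154.24, 154.24]. Speed limits (degrees/s): [147.25, 147.25, 180, 180, 180, 180, 180].

## Interface

Orientations are given as [roll, pitch, yaw] about the fixed x, y, z axes, in that order (R = Rz(yaw) Ry(pitch) Rx(roll)).
In Python, from cell import get_obs, eyes, env gives the robot as it stands.
- The arm moves only by the tool servo_tool, never from a script. Its argument "series" is a list that holds one entry, the list of rows, each a list of 7 numbers: the shift along the tool's x, y, z in units of 300 mm (1.0 is 300 mm), then the turn, a rotation vector about the tool's x, y, z in units of pi rad (1.0 is pi rad), then the opening, from 0 (shut) to 1 (fully open). In form: [[[tx, ty, tz, wx, wy, wz, gripper], ...]]. A call has 1 to 12 rows; each row is the pose to reach, as a shift and turn from the pose commanded when the call began, along the tool's axes at that moment, turning the shorter way round; what a row does not reach only later rows make up. A row lasts 1/12 s, in which the tool goes at most 41.7 mm and 7.16 degrees, less where a joint would pass 70% of its speed; a pose out of reach is approached as far as the arm can. A call with a number of a shift or a turn outside -1 to 1 is refused whole. A call with a gripper value outside its range is refused whole. The fingers move at their own pace and stop on an object; "grip_force" is the grip in N (left out, the last holds). Time passes only in rows, so rows that repeat a pose let the fingers close. It gives the time, the measured TCP pose, the force, the opening and the grip force at its end, in the units of the state.
- get_obs(): the state, without advancing time (a new reading comes with each control period).
- eyes.read_camera(name): name is "scene" or "top" or "wrist"; returns a dict with "frame" (384x512x3 uint8, red, green, blue), "depth" (384x512 float32, m along the optical axis (not along the pixel's ray), 0 where there is no reading), "fx", "fy", "cx", "cy" (pixels), "origin" and "rotation" of the camera in the world; the wrist camera has in their place "mount" (4x4, takes a point from camera to tool coordinates, whose origin is the TCP and whose axes are the flange's). Camera axes: x right, y down, z forward; pixel columns grow to the right and rows downward; lengths in m; the calibration is good to about 2 mm. A picture is of the moment at which its call begins: read the wrist's pose just before it.
- env.sign_off(): hands the job in; it is judged then, once.
The state is a dict: "time_s": time; "qpos": joint angles; "joint_velocities": joint speeds; "effort": joint torques, N m; "tool_pos": TCP position; "tool_rot": TCP orientation; "force": force on the tool from outside, world axes, zero at the start; "wrist_torque": the same for the moment, N m; "grip_width": finger opening in m; "grasp_force": force on a finger pad.
Only numpy, scipy, OpenCV 4.12 (cv2) and the standard library are available. Lean on these libraries where they do the work, as an engineer would, in place of code of your own. Each camera call takes 0.05 s, during which the arm holds its last target. There are 200 camera calls.

## Task

Draw the red squeegee up out of its slanted pocket in the desk organiser and hang it by the window in its handle on the hook stand, beside the blue squeegee that already hangs there. Set it down on the hook gently, keep the blue one on the hook, leave the green and yellow ones in their pockets, and leave the other things on the desk in place and standing.

Things in the scene. Friction and masses are not known exactly. Their poses are not given: they have to be found in the camera images.
- squeegee_red: red hand squeegee, a flat paddle 140 mm long, 12 mm thick, 0.11 to 0.23 kg, butt up in one of the organiser's three pockets. Origin: middle of the black rubber blade's edge, at its foot; own z runs along it from blade to butt, y across its width, x through its thickness. 60 mm wide from z=0 to 50, 40 mm wide from z=50 to 140
- squeegee_red_tab (a point): middle of the red squeegee's solid butt tab (z=110 to 140 mm, 40 mm wide, 12 mm thick), 125 mm from the blade edge: the place to grip, across the width (own y) (the edges gripped are 12 mm wide: grip firmly and carry it unhurriedly, or it swings about the finger pads); axes as the squeegee's
- squeegee_red_eye (a point): the point in the red squeegee's window where the bar's centre line lies when it hangs: 105.3 mm from the blade edge. The window goes right through along own x: 24 mm wide, from z=68 mm, sides straight up to z=102, then a roof of two slopes that meet in a peak at z=110; axes as the squeegee's
- squeegee_green: the same squeegee in green, in another pocket; origin and axes as the red one's. Stays there
- squeegee_yellow: the same squeegee in yellow, in another pocket; origin and axes as the red one's. Stays there
- squeegee_blue: the same squeegee in blue, hanging by its window on the inner half of the hook's bar, 22 to 36 mm from the post axis, loose and free to swing; origin and axes as the red one's
- squeegee_blue_eye (a point): the same window point on the blue squeegee (105.3 mm from its blade edge); lies on the bar's centre line while it hangs
- organiser: fixed plywood desk organiser 257 mm wide (y), origin under its base, front to -x. Three pockets at y=-84, 0, 84 mm (79 mm wide, 20 mm thick inside, 75 mm long below and 55 mm above the squeegee), slanted 0.61 rad so that the butts lean to its -x, towards the robot; draw a squeegee out along its own z. Tabs stand at about x=-22, z=125 mm, over 40 mm apart
- hook: fixed hook stand; origin under the post at table level. Post of radius 9 mm, up to z=199 mm; a round steel bar 8 mm thick, centre line 190 mm up, runs level from it along own -x to x=-112 mm, then an upturned tip (top at 207 mm). Foot 14 mm thick, x from -125 to 45 mm, y +-60 mm
- hook_free (a point): middle of the free outer part of the hook's bar, on its centre line, 78 mm from the post axis; axes as the stand's (own -x points out along the bar)
- hook_tip (a point): centre of the rounded end of the upturned tip
- mug: white mug with a handle, 80 mm across, 90 mm high, origin under its middle; bystander
- ink_bottle: amber bottle 56 mm across, 130 mm high, origin under its middle; bystander
- tape_roll: yellow roll of tape lying flat, 96 mm across, 24 mm high, origin under its middle; bystander
- ink_jar: blue jar 72 mm across, 75 mm high, origin under its middle; bystander
- deck_edge (a point): middle of the lower front edge of the organiser's deck, 190 mm up, axes as the organiser's. The deck (105 mm deep to +x, with a guard rail along this edge, its top 240 mm up; pots of pens on it up to 345 mm high) ends just 16 mm behind the tabs' middles, so a hand pointing straight down hits the rail: come in tilted, along the slant

How it is judged:
By the outcome, as a careful person would: the job done as asked, in the order asked, and still so for the second after the job is handed in, with the robot touching nothing.
It also fails if it takes over 45 s, if anything falls off the work surface, if the arm or the gripper's body presses on something with over 40 N, if the wrist force passes 120 N, or if a joint passes its speed limit or range.

## Working session

There is one attempt and no reset: what is moved stays moved. The work goes in short steps, Python scripts to look and compute and a tool call to move; the robot and the scene stay as the last step left them, time stands still between calls to the robot, and variables do not carry over. Pictures are saved under pics/ and viewed, at most 10 in all, crops included, and the job is handed in when it is done.

Besides the shell and the picture viewer there is one more tool, called after "Call:" by a JSON object that holds its "fn" and its "kwargs", one argument or row to a line. servo_tool: Moves the arm, as the interface text tells. Shifts and turns lie within -1 to 1; 1 stands for 300 mm of shift or pi rad of turn. Its arguments: {"type":"object","properties":{"series":{"type":"array"},"grip_force":{"type":"number"}},"required":["series"]}

```bash
mkdir -p pics; ls; cat > h.py <<'E'
import numpy as np, cv2
from scipy.spatial.transform import Rotation as R
from cell import get_obs, eyes, env
def cloud(c):
    d=c["depth"]; v,u=np.mgrid[:d.shape[0],:d.shape[1]]
    p=np.stack([(u-c["cx"])/c["fx"]*d,(v-c["cy"])/c["fy"]*d,d],-1)
    return p@np.array(c["rotation"]).T+np.array(c["origin"])
def tool():
    o=get_obs(); return np.array(o["tool_pos"]),R.from_euler("xyz",o["tool_rot"],degrees=True)
E
python3 - <<'E'
from h import *
print(get_obs())
for n in("scene","top"):
    c=eyes.read_camera(n); np.savez(n,**{k:c[k] for k in c}); print(n,c["origin"],np.array(c["rotation"]).round(3).tolist(),c["fx"])
    cv2.imwrite(f"pics/{n}.png",cv2.resize(c["frame"][:,:,::-1],(768,576)))
E
```

```text
pics
{'time_s': 0.0, 'qpos': array([-74.24916784,  18.43822865,  -4.01660274,  83.17423139,
         1.295205  ,  78.53999762,  -3.25853994]), 'joint_velocities': array([-0.00553547,  0.06492542, -0.05611726,  0.01194759,  0.00373422,
       -0.02522581, -0.01275321]), 'effort': array([ 4.21232135e-04, -4.91293359e+01, -4.03496716e-01, -3.12527204e+01,
       -6.38796366e-02,  4.40497440e-02,  1.79997264e-04]), 'tool_pos': array([0.167506  , 0.62748314, 0.22147695]), 'tool_rot': array([-1.79892800e+02,  5.55404294e-03,  1.65061425e+02]), 'force': array([-0.1284767 ,  0.36966442,  0.09717704]), 'wrist_torque': array([ 0.01246682, -0.01456344,  0.00766173]), 'grasp_force': 0.0, 'grip_width': 0.08732262004505187}
scene [0.27037119 1.18672498 1.47854304] [-136.47, -0.175, -166.13] 493.07449204679165
top [ 0.40889186 -0.00769173  1.19210562] [-172.172, -1.524, -89.552] 346.48866721070243
```

```bash
sed -i 's/np.array(c\["rotation"\]).T/R.from_euler("xyz",c["rotation"],degrees=True).as_matrix().T/' h.py
```

```text
(no output)
```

View pics/scene.png

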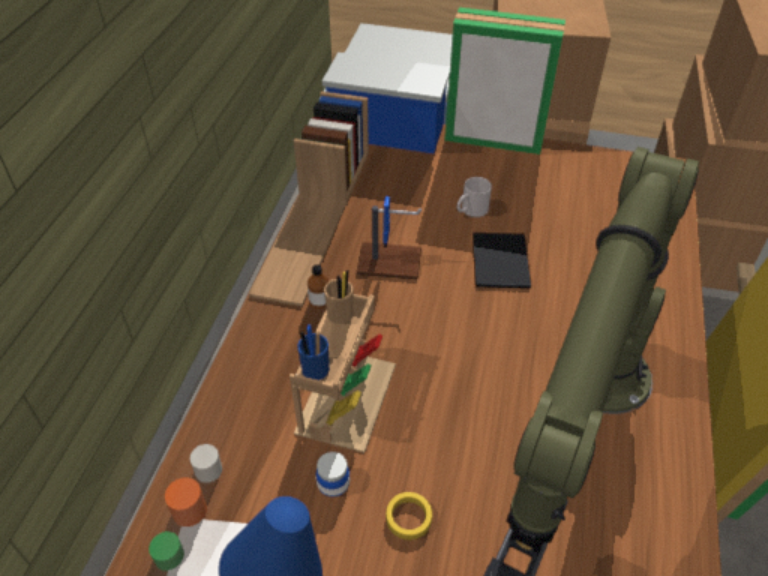

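View pics/top.png

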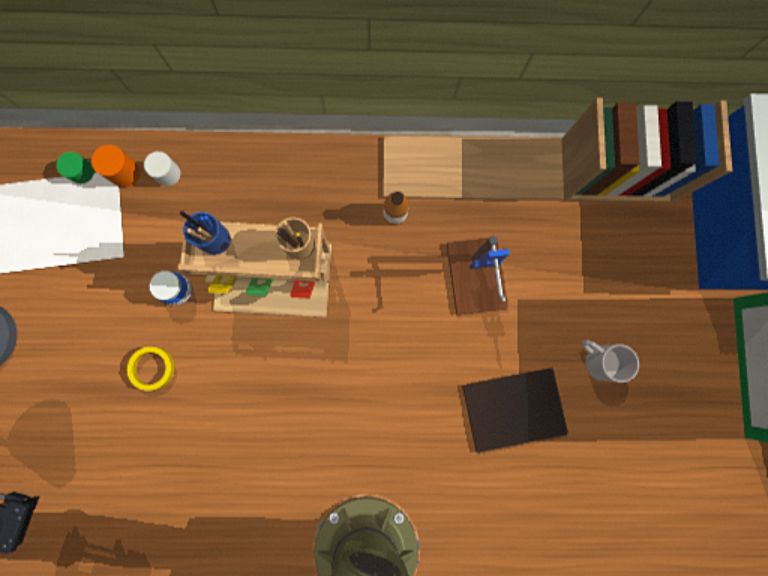

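Scene: the red tab is at top-view (302,288), green (258,288), yellow (220,285). The hook post is at (491,243), with its bar running to (502,298), and blue hangs near the post at (490,258). The mug is at (612,362) and the bottle at (396,208).

```bash
python3 - <<'E'
from h import *
for n,win in(("top",{"org":(110,225,140,215),"hook":(290,350,150,215)}),("scene",{"org":(190,275,180,300),"hook":(230,290,120,190)})):
    c=dict(np.load(n+".npz")); P=cloud(c); hsv=cv2.cvtColor(c["frame"],cv2.COLOR_RGB2HSV).astype(int); H,S,V=hsv[...,0],hsv[...,1],hsv[...,2]
    def m(w):
        k=np.zeros(H.shape,bool); a=win[w]; k[a[2]:a[3],a[0]:a[1]]=1; return k&(c["depth"]>0)
    masks={"red":((H<5)|(H>174))&(S>190)&(V>110)&m("org"),"green":(abs(H-70)<15)&(S>150)&m("org"),"yellow":(abs(H-27)<4)&(S>190)&m("org"),
     "blue":(abs(H-110)<10)&(S>150)&m("hook")}
    for k,q in masks.items():
        X=P[q]; X=X[X[:,2]>.03]
        if len(X)>5:
            mu=X.mean(0); print(n,k,len(X),mu.round(4),X.min(0).round(3),X.max(0).round(3)); w=np.linalg.svd(X-mu)[2]; print(w.round(3).tolist())
    q=m("hook")&(S<90)&(P[...,2]>.175)&(P[...,2]<.225); X=P[q]
    print(n,"bar",len(X)); print(X[np.argsort(X[:,0])][::max(1,len(X)//25)].round(3).tolist())
    q=m("hook")&(P[...,2]>.008)&(P[...,2]<.022); r=cv2.minAreaRect(P[q][:,:2].astype(np.float32)); print("foot",r)
    if n=="top":
        q=m("org")&(P[...,2]>.225)&(P[...,2]<.25); X=P[q]; print("rail",X[X[:,0]<X[:,0].mean()+.0][::12].round(3).tolist())
E
```

```text
top red 111 [0.5517 0.137  0.1241] [0.537 0.117 0.075] [0.577 0.157 0.192]
[[0.477, 0.064, -0.877], [-0.076, 0.997, 0.031], [-0.876, -0.052, -0.48]]
top green 33 [0.5469 0.2289 0.1336] [0.542 0.207 0.083] [0.579 0.248 0.143]
[[-0.355, 0.743, 0.567], [-0.445, -0.668, 0.597], [-0.822, 0.041, -0.567]]
top yellow 124 [0.5602 0.2968 0.1304] [0.541 0.118 0.07 ] [0.652 0.324 0.325]
[[-0.205, 0.686, -0.698], [-0.617, 0.463, 0.636], [-0.76, -0.561, -0.328]]
top blue 77 [ 0.6111 -0.2471  0.1955] [ 0.604 -0.277  0.13 ] [ 0.624 -0.22   0.227]
[[-0.041, 0.095, -0.995], [0.06, -0.993, -0.098], [-0.997, -0.063, 0.035]]
top bar 132
[[0.524, -0.26, 0.207], [0.527, -0.258, 0.203], [0.535, -0.261, 0.192], [0.54, -0.258, 0.192], [0.546, -0.255, 0.192], [0.55, -0.256, 0.188], [0.555, -0.255, 0.193], [0.561, -0.252, 0.191], [0.567, -0.258, 0.195], [0.57, -0.253, 0.192], [0.577, -0.251, 0.188], [0.582, -0.256, 0.191], [0.588, -0.253, 0.193], [0.591, -0.25, 0.19], [0.598, -0.248, 0.188], [0.603, -0.25, 0.194], [0.606, -0.247, 0.206], [0.614, -0.229, 0.208], [0.63, -0.245, 0.193], [0.635, -0.244, 0.197], [0.
[... 1597 characters left out ...]
[0.537, -0.262, 0.187], [0.544, -0.256, 0.192], [0.551, -0.252, 0.199], [0.557, -0.26, 0.186], [0.563, -0.252, 0.19], [0.569, -0.26, 0.193], [0.576, -0.253, 0.192], [0.58, -0.255, 0.19], [0.587, -0.251, 0.197], [0.592, -0.255, 0.193], [0.598, -0.245, 0.2], [0.604, -0.253, 0.191], [0.61, -0.259, 0.19], [0.627, -0.249, 0.19], [0.632, -0.249, 0.189], [0.637, -0.238, 0.182], [0.638, -0.243, 0.203], [0.64, -0.233, 0.185], [0.641, -0.238, 0.186], [0.642, -0.243, 0.202], [0.645, -0.236, 0.177], [0.646, -0.242, 0.187], [0.648, -0.233, 0.183], [0.649, -0.235, 0.176], [0.652, -0.248, 0.196]]
foot ((0.6337862610816956, -0.37893667817115784), (0.2682708501815796, 0.4485030770301819), 14.363542556762695)
```

```bash
cat >> h.py <<'E'
def axes(tilt,yaw):  # tool leaning by tilt (rad) outward, closing line along y of frame at yaw (deg)
    s,c=np.sin(tilt),np.cos(tilt); M=np.array([[-c,0,s],[0,1,0],[-s,0,-c]]).T.T
    return R.from_euler("z",yaw,degrees=True)*R.from_matrix(M)
def go(g,Rt,cur=None):  # grasp point g
    p,Rc=cur or tool(); t=np.array(g)+Rt.apply([0,0,.019])
    print("shift",(Rc.inv().apply(t-p)/.3).round(4).tolist(),"turn",((Rc.inv()*Rt).as_rotvec()/np.pi).round(4).tolist(),"TCP",t.round(3))
E
python3 - <<'E'
from h import *
Rt=axes(.61,-2.5); print(Rt.as_matrix().round(3))
u=Rt.as_matrix()[:,2]
go(np.array([.5455,.137,.125])-.12*u,Rt)
E
```

```text
[[-0.819  0.044  0.572]
 [ 0.036  0.999 -0.025]
 [-0.573  0.    -0.82 ]]
shift [-1.4505, -1.2964, 0.0484] turn [-0.0216, -0.1934, -0.0668] TCP [0.488 0.14  0.208]
```

Call:
{"fn": "servo_tool", "kwargs": {
  "series": [
    [[-0.13,-0.11,-0.04,0,-0.02,-0.005,1],[-0.26,-0.22,-0.06,0,-0.04,-0.01,1],[-0.39,-0.33,-0.08,-0.005,-0.06,-0.02,1],[-0.5,-0.44,-0.08,-0.01,-0.08,-0.03,1],[-0.6,-0.54,-0.08,-0.01,-0.1,-0.035,1],[-0.7,-0.64,-0.08,-0.01,-0.1,-0.035,1],[-0.8,-0.72,-0.08,-0.01,-0.1,-0.035,1],[-0.8,-0.72,-0.08,-0.01,-0.1,-0.035,1],[-0.8,-0.72,-0.08,-0.01,-0.1,-0.035,1]]
  ]
}}

```text
time_s: 0.85
tool_pos: [0.3481, 0.3504, 0.2467]
tool_rot: [179.3, 18.1, 170.7]
force: [-0.5, 0.3, 0.4]
grip_width: 0.0871
grasp_force: 0.0
```

```bash
python3 - <<'E'
from h import *
Rt=axes(.61,-2.5); u=Rt.as_matrix()[:,2]
go(np.array([.5455,.137,.125])-.12*u,Rt); o=get_obs(); print(o["qpos"].round(1),o["time_s"])
E
```

```text
shift [-0.5039, -0.6223, 0.2935] turn [-0.0129, -0.0931, -0.0344] TCP [0.488 0.14  0.208]
[-66.4  -8.6   5.1 111.5  18.6  71.1  14.3] 0.85
```

Call:
{"fn": "servo_tool", "kwargs": {
  "series": [
    [[-0.1,-0.12,0.04,0,-0.02,-0.01,0.8],[-0.2,-0.24,0.1,-0.005,-0.04,-0.015,0.72],[-0.3,-0.36,0.16,-0.01,-0.06,-0.02,0.72],[-0.4,-0.48,0.22,-0.013,-0.08,-0.03,0.72],[-0.46,-0.57,0.27,-0.013,-0.093,-0.034,0.72],[-0.504,-0.622,0.293,-0.013,-0.093,-0.034,0.72],[-0.504,-0.622,0.293,-0.013,-0.093,-0.034,0.72],[-0.504,-0.622,0.293,-0.013,-0.093,-0.034,0.72]]
  ]
}}

```text
time_s: 1.52
tool_pos: [0.5008, 0.1509, 0.1969]
tool_rot: [-179.4, 34.2, 177.7]
force: [-0.7, -0.8, 0.1]
grip_width: 0.0632
grasp_force: 0.0
```

```bash
python3 - <<'E'
from h import *
o=get_obs(); p,Rc=tool(); c=eyes.read_camera("wrist"); np.savez("wrist",p=p,Rm=Rc.as_matrix(),**c); print(o["qpos"].round(1),o["time_s"],o["grip_width"],p,o["tool_rot"]); print(np.array(c["mount"]).round(3))
go(np.array([.5455,.137,.125])-.12*axes(.61,-2.5).as_matrix()[:,2],axes(.61,-2.5))
cv2.imwrite("pics/w1.png",cv2.resize(c["frame"][:,:,::-1],(768,576)))
E
```

```text
[-18.  -17.2 -13.1 129.2  23.1  41.   42. ] 1.5167 0.06318845140731814 [0.50077247 0.15091781 0.19685792] [-179.44773279   34.21046611  177.67295279]
[[ 0.    -0.96  -0.282  0.076]
 [ 1.     0.    -0.    -0.   ]
 [ 0.    -0.282  0.96  -0.161]
 [ 0.     0.     0.     1.   ]]
shift [0.0158, -0.0327, -0.0546] turn [-0.0035, -0.0043, -0.0006] TCP [0.488 0.14  0.208]
```

View pics/w1.png

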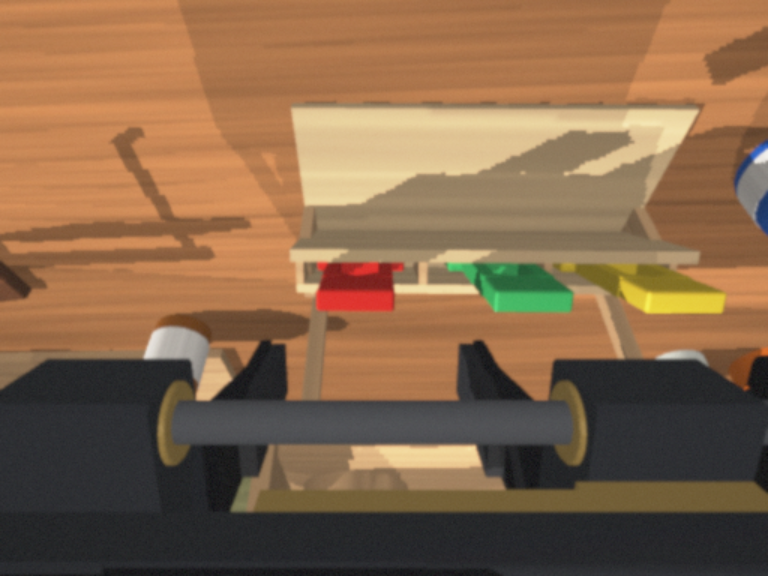

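The wrist view shows the red butt end at pixels (318–396, 265–310), nearly square to the tool. Green, at (450–570), leans to the right and so does yellow. There is a clear gap of about 90 px between red and green.

```bash
python3 - <<'E'
from h import *
c=dict(np.load("wrist.npz")); d=c["depth"]; v,u=np.mgrid[:384,:512]
P=np.stack([(u-c["cx"])/c["fx"]*d,(v-c["cy"])/c["fy"]*d,d],-1); M=c["mount"]; T=P@M[:3,:3].T+M[:3,3]; W=T@c["Rm"].T+c["p"]
hsv=cv2.cvtColor(c["frame"],cv2.COLOR_RGB2HSV).astype(int); H,S,V=hsv[...,0],hsv[...,1],hsv[...,2]
Rt=axes(.61,-2.5).as_matrix()
for n,q,a,b in(("red",(H<5)|(H>175),200,275),("green",abs(H-70)<15,290,390)):
    k=q&(S>150)&(V>70)&(d>0); k[:, :a]=0; k[:,b:]=0; k[:170]=0;k[215:]=0
    X=W[k]; L=X@Rt   # tool-target axes coords
    far=L[:,2]; top=far<np.percentile(far,1)+.022
    print(n,len(X),X[top].mean(0).round(4),"L min",np.percentile(L,2,axis=0).round(4),"max",np.percentile(L,98,axis=0).round(4))
    for z0 in np.arange(far.min(),far.max(),.01):
        s=L[(far>=z0)&(far<z0+.01)]
        if len(s)>4: print("  ",z0.round(3),len(s),"y",s[:,1].min().round(4),s[:,1].max().round(4),"x",s[:,0].min().round(4),s[:,0].max().round(4))
print("guess L",(np.array([.5455,.137,.125])@Rt).round(4))
E
```

```text
red 1583 [0.5377 0.1396 0.1332] L min [-0.5184  0.1435  0.1907] max [-0.5076  0.1856  0.2819]
   0.19 823 y 0.1435 0.1825 x -0.5188 -0.5074
   0.2 164 y 0.1443 0.1821 x -0.5086 -0.5074
   0.21 133 y 0.1444 0.1822 x -0.5086 -0.5074
   0.22 97 y 0.1438 0.1826 x -0.509 -0.5074
   0.23 49 y 0.143 0.1821 x -0.5092 -0.5076
   0.24 40 y 0.1431 0.1824 x -0.5103 -0.5076
   0.25 21 y 0.1435 0.1825 x -0.5127 -0.5078
   0.26 189 y 0.1508 0.1742 x -0.5182 -0.5096
   0.28 67 y 0.1328 0.1919 x -0.5195 -0.5136
green 1008 [0.5413 0.2274 0.1348] L min [-0.5174  0.2322  0.1908] max [-0.5079  0.2701  0.2807]
   0.19 671 y 0.2331 0.2718 x -0.5184 -0.5078
   0.2 50 y 0.2329 0.2669 x -0.5162 -0.5077
   0.21 55 y 0.2332 0.27 x -0.5166 -0.5077
   0.22 40 y 0.233 0.2699 x -0.5144 -0.5077
   0.23 18 y 0.2331 0.2696 x -0.5133 -0.5078
   0.24 30 y 0.233 0.2697 x -0.517 -0.5078
   0.25 22 y 0.233 0.2657 x -0.5166 -0.5093
   0.26 91 y 0.2331 0.2653 x -0.5177 -0.5111
   0.27 7 y 0.2331 0.2334 x -0.5168 -0.5137
   0.28 24 y 0.2246 0.2329 x -0.518 -0.5154
guess L [-0.5134  0.1607  0.2063]
```

```bash
python3 - <<'E'
from h import *
Rt=axes(.61,-2.5); L=np.array([-.513,.163,.2055]); print(Rt.apply(L))
go(Rt.apply(L-[0,0,.07]),Rt); go(Rt.apply(L),Rt); print(get_obs()["qpos"].round(1))
E
```

```text
[0.54480141 0.13936874 0.12544334]
shift [0.015, -0.0231, 0.1092] turn [-0.0035, -0.0043, -0.0006] TCP [0.516 0.141 0.167]
shift [0.0118, -0.0205, 0.3425] turn [-0.0035, -0.0043, -0.0006] TCP [0.556 0.139 0.11 ]
[-17.4 -17.2 -13.4 129.2  22.9  41.   42.1]
```

Call:
{"fn": "servo_tool", "kwargs": {
  "series": [
    [[0.005,-0.01,0.03,-0.002,-0.002,0,0.72],[0.01,-0.02,0.07,-0.0035,-0.004,0,0.72],[0.015,-0.023,0.109,-0.0035,-0.0043,-0.0006,0.72],[0.015,-0.023,0.109,-0.0035,-0.0043,-0.0006,0.72],[0.015,-0.023,0.109,-0.0035,-0.0043,-0.0006,0.72]]
  ]
}}

```text
time_s: 1.98
tool_pos: [0.514, 0.1496, 0.1689]
tool_rot: [179.9, 35.1, 178.1]
force: [-0.8, 0.2, 0.6]
grip_width: 0.063
grasp_force: 0.0
```

```bash
python3 - <<'E'
from h import *
Rt=axes(.61,-2.5); L=np.array([-.513,.163,.2055])
go(Rt.apply(L),Rt); o=get_obs();print(o["qpos"].round(1),o["tool_rot"],o["time_s"])
E
```

```text
shift [-0.0017, -0.0317, 0.2413] turn [0.0027, 0.0006, 0.0029] TCP [0.556 0.139 0.11 ]
[-17.  -14.5 -12.9 131.1  25.8  35.3  40.2] [179.8795748   35.05718907 178.13930384] 1.9833
```

Call:
{"fn": "servo_tool", "kwargs": {
  "series": [
    [[0,-0.015,0,0.0027,0.0006,0.0029,0.72],[-0.0017,-0.032,0,0.0027,0.0006,0.0029,0.72],[-0.0017,-0.032,0.01,0.0027,0.0006,0.0029,0.72],[-0.0017,-0.032,0.02,0.0027,0.0006,0.0029,0.72],[-0.0017,-0.032,0.02,0.0027,0.0006,0.0029,0.72]]
  ]
}}

```text
time_s: 2.4
tool_pos: [0.5182, 0.1394, 0.1647]
tool_rot: [180.0, 35.0, 177.4]
force: [-0.8, -0.3, -0.8]
grip_width: 0.0625
grasp_force: 0.0
```

```bash
python3 - <<'E'
from h import *
Rt=axes(.61,-2.5); L=np.array([-.513,.163,.2055])
go(Rt.apply(L),Rt); o=get_obs();print(o["qpos"].round(1),o["tool_rot"],o["time_s"],o["joint_velocities"].round(1))
E
```

```text
shift [0.0026, 0.0036, 0.2212] turn [0.0001, 0.0004, -0.0003] TCP [0.556 0.139 0.11 ]
[-16.4 -14.  -12.3 131.3  26.3  34.6  40.2] [179.95634117  35.030974   177.4404599 ] 2.4 [ 0.1 -0.1 -0.3 -0.1 -0.5  0.7  0.4]
```

Call:
{"fn": "servo_tool", "kwargs": {
  "series": [
    [[0.001,0.002,0.04,0,0,0,0.72],[0.002,0.003,0.08,0,0,0,0.72],[0.002,0.003,0.12,0,0,0,0.72],[0.002,0.003,0.16,0,0,0,0.72],[0.002,0.003,0.195,0,0,0,0.72],[0.002,0.003,0.221,0,0,0,0.72],[0.002,0.003,0.221,0,0,0,0.72],[0.002,0.003,0.221,0,0,0,0.72]]
  ],
  "grip_force": 50
}}

```text
time_s: 3.07
tool_pos: [0.5556, 0.1386, 0.1099]
tool_rot: [180.0, 35.0, 177.5]
force: [-0.1, 0.1, 0.2]
grip_width: 0.0623
grasp_force: 0.0
```

```bash
python3 - <<'E'
from h import *
Rt=axes(.61,-2.5); L=np.array([-.513,.163,.2055])
go(Rt.apply(L),Rt); o=get_obs();print(o["qpos"].round(1),o["tool_rot"],o["time_s"],o["force"])
E
```

```text
shift [-0.0003, 0.0009, 0.0002] turn [-0.0001, 0.0002, -0.0002] TCP [0.556 0.139 0.11 ]
[-13.3  -4.5 -13.5 130.7  35.9  26.9  31.9] [179.98345543  34.98592314 177.45354364] 3.0667 [-0.06693692  0.11373733  0.17888872]
```

Call:
{"fn": "servo_tool", "kwargs": {
  "series": [
    [[0,0,0,0,0,0,0.4],[0,0,0,0,0,0,0.2],[0,0,0,0,0,0,0.1],[0,0,0,0,0,0,0.1],[0,0,0,0,0,0,0.1],[0,0,0,0,0,0,0.1],[0,0,0,0,0,0,0.1],[0,0,0,0,0,0,0.1]]
  ],
  "grip_force": 55
}}

```text
time_s: 3.73
tool_pos: [0.5559, 0.1391, 0.1107]
tool_rot: [179.9, 35.1, 177.5]
force: [-2.5, 0.2, 3.0]
grip_width: 0.0391
grasp_force: 55.0
```

Call:
{"fn": "servo_tool", "kwargs": {
  "series": [
    [[0,0,-0.012,0,0,0,0.1],[0,0,-0.03,0,0,0,0.1],[0,0,-0.055,0,0,0,0.1],[0,0,-0.08,0,0,0,0.1],[0,0,-0.105,0,0,0,0.1],[0,0,-0.13,0,0,0,0.1],[0,0,-0.155,0,0,0,0.1],[0,0,-0.18,0,0,0,0.1],[0,0,-0.205,0,0,0,0.1],[0,0,-0.23,0,0,0,0.1],[0,0,-0.25,0,0,0,0.1],[0,0,-0.26,0,0,0,0.1]]
  ]
}}

```text
time_s: 4.73
tool_pos: [0.5102, 0.1407, 0.1744]
tool_rot: [180.0, 35.0, 177.5]
force: [0.3, 0.5, -1.7]
grip_width: 0.0392
grasp_force: 55.0
```

```bash
python3 - <<'E'
from h import *
o=get_obs();print(o["qpos"].round(1),o["tool_pos"],o["tool_rot"],o["time_s"],o["force"],o["grip_width"])
Rt=axes(.61,-2.5); L=np.array([-.513,.163,.2055])
for k in(.085,.095): go(Rt.apply(L-[0,0,k]),Rt)
E
```

```text
[-16.8 -15.7 -12.5 131.3  25.   36.3  41.1] [0.51016    0.14073242 0.17442218] [179.97316095  35.01279911 177.46060353] 4.7333 [ 0.32517883  0.51143947 -1.69687155] 0.039230406251645734
shift [-0.0012, 0.0005, -0.02] turn [0.0, 0.0003, -0.0002] TCP [0.507 0.141 0.18 ]
shift [-0.0012, 0.0005, -0.0533] turn [0.0, 0.0003, -0.0002] TCP [0.501 0.141 0.188]
```

```bash
python3 - <<'E'
from h import *
cur=tool(); g=cur[0]-cur[1].apply([0,0,.019]); print(g)
go(g+[-.01,0,.04],axes(.61,-2.5)); 
for f in (.33,.67,1): go(g+[-.01,0,.04]+f*np.array([-.03,-.01,.06]),axes(.61*(1-f),-2.5+f*4))
E
```

```text
[0.49926889 0.14120653 0.18998363]
shift [-0.0492, -0.0014, -0.1283] turn [0.0, 0.0003, -0.0002] TCP [0.5   0.141 0.214]
shift [-0.0478, -0.0133, -0.2023] turn [-0.0035, 0.0644, -0.0066] TCP [0.487 0.138 0.232]
shift [-0.0469, -0.0261, -0.2812] turn [-0.0059, 0.1304, -0.0139] TCP [0.473 0.135 0.252]
shift [-0.047, -0.0391, -0.3601] turn [-0.0067, 0.1944, -0.0217] TCP [0.459 0.131 0.271]
```

Call:
{"fn": "servo_tool", "kwargs": {
  "series": [
    [[-0.01,0,-0.025,0,0,0,0.1],[-0.022,0,-0.06,0,0,0,0.1],[-0.036,0,-0.095,0,0,0,0.1],[-0.049,-0.001,-0.128,0,0.005,0,0.1],[-0.049,-0.005,-0.155,-0.001,0.025,-0.002,0.1],[-0.048,-0.013,-0.195,-0.003,0.05,-0.005,0.1],[-0.047,-0.019,-0.235,-0.004,0.08,-0.008,0.1],[-0.047,-0.024,-0.27,-0.005,0.11,-0.012,0.1],[-0.047,-0.03,-0.305,-0.006,0.14,-0.015,0.1],[-0.047,-0.034,-0.335,-0.006,0.168,-0.018,0.1],[-0.047,-0.038,-0.355,-0.007,0.187,-0.021,0.1],[-0.047,-0.039,-0.36,-0.007,0.194,-0.022,0.1]]
  ]
}}

```text
time_s: 5.73
tool_pos: [0.462, 0.1311, 0.272]
tool_rot: [179.9, 0.1, -178.5]
force: [0.6, -0.3, -1.6]
grip_width: 0.0396
grasp_force: 55.0
```

```bash
python3 - <<'E'
from h import *
o=get_obs();print(o["qpos"].round(1),o["tool_pos"],o["tool_rot"],o["time_s"],o["force"],o["grip_width"])
c=eyes.read_camera("scene"); cv2.imwrite("pics/s2.png",cv2.resize(c["frame"][60:300,100:420,::-1],(768,576)))
for f in (.25,.5,.75,1): go(np.array([.46,.131,.29])*(1-f)+f*np.array([.494,-.265,.30]),axes(0,1.5+6*f))
E
```

```text
[-2.060e+01 -3.600e+00  1.600e+00  1.021e+02  1.000e-01  8.140e+01
  7.250e+01] [0.46201413 0.13111774 0.27196816] [ 1.79928516e+02  1.02560878e-01 -1.78460654e+02] 5.7333 [ 0.62106948 -0.33084431 -1.62189128] 0.039580993907621244
shift [-0.0134, -0.3309, -0.0079] turn [0.0002, 0.0005, -0.0081] TCP [0.468 0.032 0.273]
shift [-0.0329, -0.6615, -0.0164] turn [0.0002, 0.0005, -0.0165] TCP [ 0.477 -0.067  0.276]
shift [-0.0524, -0.9922, -0.025] turn [0.0002, 0.0005, -0.0248] TCP [ 0.486 -0.166  0.278]
shift [-0.072, -1.3228, -0.0335] turn [0.0002, 0.0005, -0.0331] TCP [ 0.494 -0.265  0.281]
```

View pics/s2.png

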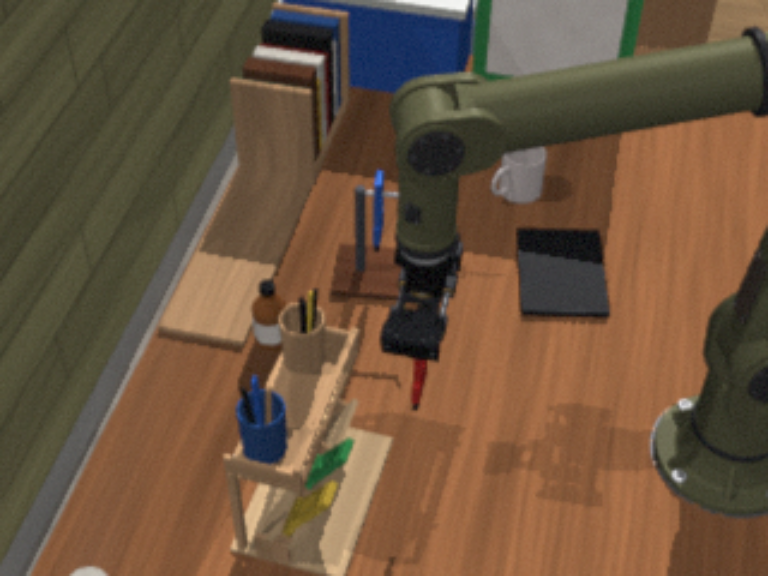

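Red is gripped and hangs free below the gripper at (419,380). Green and yellow are still in their pockets, and blue hangs on the hook.

Call:
{"fn": "servo_tool", "kwargs": {
  "series": [
    [[0,-0.015,0,0,0,0,0.1],[-0.002,-0.05,-0.002,0,0,-0.001,0.1],[-0.004,-0.1,-0.003,0,0,-0.002,0.1],[-0.008,-0.165,-0.004,0,0,-0.004,0.1],[-0.01,-0.23,-0.006,0,0,-0.006,0.1],[-0.013,-0.3,-0.008,0,0,-0.008,0.1],[-0.017,-0.37,-0.01,0,0,-0.009,0.1],[-0.02,-0.44,-0.011,0,0,-0.011,0.1],[-0.024,-0.51,-0.013,0,0,-0.013,0.1],[-0.028,-0.57,-0.014,0,0,-0.014,0.1],[-0.031,-0.625,-0.016,0,0,-0.016,0.1],[-0.033,-0.66,-0.016,0,0,-0.0165,0.1]]
  ]
}}

```text
time_s: 6.78
tool_pos: [0.4744, -0.0694, 0.2754]
tool_rot: [-180.0, 0.2, -175.6]
force: [0.0, 0.1, -2.7]
grip_width: 0.0396
grasp_force: 55.0
```

```bash
python3 - <<'E'
from h import *
o=get_obs();print(o["qpos"].round(1),o["tool_pos"],o["tool_rot"],o["time_s"])
go([.494,-.265,.30],axes(0,7.5))
E
```

```text
[-10.3  -4.4  14.7 102.3   1.1  81.8  98.5] [ 0.47437341 -0.06939095  0.27540809] [-1.79980810e+02  1.65147163e-01 -1.75594617e+02] 6.7833
shift [-0.0152, -0.6551, -0.0184] turn [-0.0001, 0.0009, -0.0172] TCP [ 0.494 -0.265  0.281]
```

Call:
{"fn": "servo_tool", "kwargs": {
  "series": [
    [[0,-0.015,0,0,0,0,0.1],[-0.001,-0.05,-0.002,0,0,-0.001,0.1],[-0.003,-0.1,-0.003,0,0,-0.002,0.1],[-0.004,-0.165,-0.004,0,0,-0.004,0.1],[-0.006,-0.23,-0.006,0,0,-0.006,0.1],[-0.007,-0.3,-0.008,0,0,-0.008,0.1],[-0.009,-0.37,-0.01,0,0,-0.01,0.1],[-0.01,-0.44,-0.013,0,0,-0.012,0.1],[-0.012,-0.51,-0.015,0,0,-0.014,0.1],[-0.014,-0.57,-0.017,0,0,-0.016,0.1],[-0.015,-0.62,-0.018,0,0.001,-0.017,0.1],[-0.015,-0.655,-0.018,0,0.001,-0.017,0.1]]
  ]
}}

```text
time_s: 7.78
tool_pos: [0.4953, -0.2629, 0.2805]
tool_rot: [180.0, -0.1, -172.4]
force: [-0.3, 0.1, -1.3]
grip_width: 0.0395
grasp_force: 55.0
```

Call:
{"fn": "servo_tool", "kwargs": {
  "series": [
    [[0,0,0,0,0,0,0.1],[0,0,0,0,0,0,0.1],[0,0,0,0,0,0,0.1],[0,0,0,0,0,0,0.1]]
  ]
}}

```text
time_s: 8.12
tool_pos: [0.4957, -0.2604, 0.2806]
tool_rot: [179.9, -0.1, -172.3]
force: [0.7, 0.0, -2.9]
grip_width: 0.0394
grasp_force: 55.0
```

```bash
cat > see.py <<'E'
from h import *
import sys
o=get_obs();print(o["qpos"].round(1),o["tool_pos"],o["tool_rot"],o["time_s"],o["force"])
for n in("scene","top"):
    c=eyes.read_camera(n); P=cloud(c); hsv=cv2.cvtColor(c["frame"],cv2.COLOR_RGB2HSV).astype(int); H,S,V=[hsv[...,i] for i in range(3)]
    reg=(P[...,0]>.4)&(P[...,0]<.7)&(P[...,1]<-.15)&(P[...,1]>-.35)&(P[...,2]>.05)&(c["depth"]>0)
    Q=lambda X:(np.array(X)-[.643,-.2458,0])@R.from_euler("z",7.5,degrees=True).as_matrix()
    for k,q in(("red",((H<5)|(H>174))&(S>170)&(V>60)),("blue",(abs(H-110)<10)&(S>150)),("bar",(S<90)&(P[...,2]>.182)&(P[...,2]<.2))):
        X=Q(P[q&reg]); 
        if k=="bar": X=X[(X[:,0]>-.11)&(X[:,0]<-.03)&(abs(X[:,1])<.012)]
        if len(X)>8:
            s=np.polyfit(X[:,2],X[:,0],1); print(n,k,len(X),"hook-frame min",np.percentile(X,3,axis=0).round(4),"max",np.percentile(X,97,axis=0).round(4),"mean",X.mean(0).round(4),"dx/dz",s[0].round(3))
    cv2.imwrite(f"pics/{sys.argv[1]}_{n}.png",cv2.resize((c["frame"][70:220,190:390] if n=="scene" else c["frame"][110:260,250:450])[:,:,::-1],(800,600),interpolation=cv2.INTER_CUBIC))
t=tool(); print("grasp hook-frame",Q(t[0]-t[1].apply([0,0,.019])).round(4))
E
python3 see.py a
```

```text
[  0.8   6.1  26.5  91.9  -2.8  82.7 125.2] [ 0.49565808 -0.26044171  0.28057349] [ 1.79915539e+02 -5.55999915e-02 -1.72286800e+02] 8.1167 [ 0.66073559  0.0054189  -2.93144443]
scene red 51 hook-frame min [-0.1532  0.0167  0.1962] max [-0.1434  0.0408  0.2709] mean [-0.1484  0.0268  0.2329] dx/dz -0.012
scene blue 86 hook-frame min [-0.1475 -0.0295  0.114 ] max [-0.0262  0.0379  0.4544] mean [-0.0494  0.0166  0.2236] dx/dz -0.322
scene bar 36 hook-frame min [-0.107  -0.0041  0.1877] max [-0.0366  0.0075  0.1974] mean [-0.0723  0.0017  0.193 ] dx/dz 1.209
top red 16 hook-frame min [-0.1583 -0.0024  0.222 ] max [-0.144   0.0489  0.3878] mean [-0.1508  0.0164  0.2902] dx/dz -0.034
top blue 80 hook-frame min [-0.0366 -0.0175  0.1326] max [-0.0259  0.0266  0.2263] mean [-0.032   0.0024  0.1956] dx/dz 0.031
top bar 51 hook-frame min [-0.0869 -0.0029  0.1873] max [-0.0379  0.0041  0.1953] mean [-0.0625  0.0009  0.192 ] dx/dz 1.525
grasp hook-frame [-0.1481  0.0043  0.2997]
```

View pics/a_scene.png

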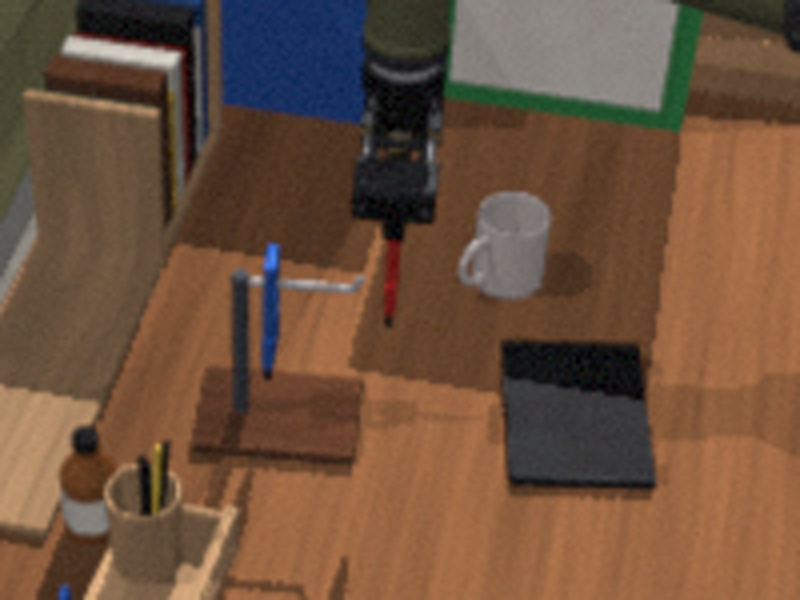

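Red hangs vertically at (392,275) in front of the tip at (360,283). Blue hangs near the post at (270,300).

```bash
cat > tgt.py <<'E'
from h import *
import sys
x,y,z=map(float,sys.argv[1:4]); Rz=R.from_euler("z",7.5,degrees=True); o=get_obs()
t=tool(); print("grasp hook-frame",Rz.inv().apply(t[0]-t[1].apply([0,0,.019])-[.643,-.2458,0]).round(4),o["force"].round(1),o["time_s"])
go(Rz.apply([x,y,z])+[.643,-.2458,0],axes(0,7.5))
E
python3 tgt.py -.148 .001 .234
```

```text
grasp hook-frame [-0.1481  0.0043  0.2997] [ 0.1 -0.5 -2.2] 8.2167
shift [-0.0004, -0.0111, 0.2191] turn [0.0003, -0.0003, 0.0011] TCP [ 0.496 -0.264  0.215]
```

Call:
{"fn": "servo_tool", "kwargs": {
  "series": [
    [[0,-0.003,0.015,0,0,0,0.1],[0,-0.006,0.04,0,0,0,0.1],[0,-0.009,0.07,0,0,0.001,0.1],[0,-0.011,0.1,0,0,0.001,0.1],[0,-0.011,0.13,0,0,0.001,0.1],[0,-0.011,0.16,0,0,0.001,0.1],[0,-0.011,0.19,0,0,0.001,0.1],[0,-0.011,0.21,0,0,0.001,0.1],[0,-0.011,0.219,0,0,0.001,0.1],[0,-0.011,0.219,0,0,0.001,0.1],[0,-0.011,0.219,0,0,0.001,0.1]]
  ]
}}

```text
time_s: 9.13
tool_pos: [0.4959, -0.2654, 0.2151]
tool_rot: [180.0, -0.1, -172.6]
force: [0.8, 0.6, -2.6]
grip_width: 0.0391
grasp_force: 55.0
```

```bash
python3 see.py b; python3 tgt.py -.08 .001 .234
```

```text
[  1.4   8.1  26.6  97.4  -3.7  75.4 126.1] [ 0.49585589 -0.26536561  0.21508041] [ 1.79980454e+02 -5.56412921e-02 -1.72588005e+02] 9.1333 [ 0.79775362  0.61421032 -2.58197309]
scene red 52 hook-frame min [-0.1536  0.0133  0.1241] max [-0.1429  0.032   0.208 ] mean [-0.1485  0.022   0.1682] dx/dz 0.019
scene blue 73 hook-frame min [-0.1074 -0.0113  0.1131] max [-0.0264  0.0336  0.4544] mean [-0.0374  0.018   0.1945] dx/dz -0.226
scene bar 36 hook-frame min [-0.1071 -0.0051  0.1846] max [-0.0365  0.0086  0.1981] mean [-0.0727  0.0012  0.1926] dx/dz -1.69
top red 11 hook-frame min [-0.1569 -0.009   0.1562] max [-0.144   0.0421  0.277 ] mean [-0.1499  0.0109  0.2197] dx/dz -0.023
top blue 82 hook-frame min [-0.0366 -0.0171  0.1316] max [-0.0256  0.0267  0.2263] mean [-0.032   0.0023  0.1935] dx/dz 0.031
top bar 60 hook-frame min [-0.0969 -0.003   0.1888] max [-0.0374  0.0044  0.1973] mean [-0.0673  0.001   0.1926] dx/dz -1.418
grasp hook-frame [-0.1482 -0.0003  0.2346]
grasp hook-frame [-0.1482 -0.0003  0.2346] [-0.1 -0.9 -2.2] 9.2333
shift [-0.2273, 0.0048, 0.0018] turn [-0.0, -0.0001, -0.0005] TCP [ 0.564 -0.255  0.215]
```

View pics/b_scene.png

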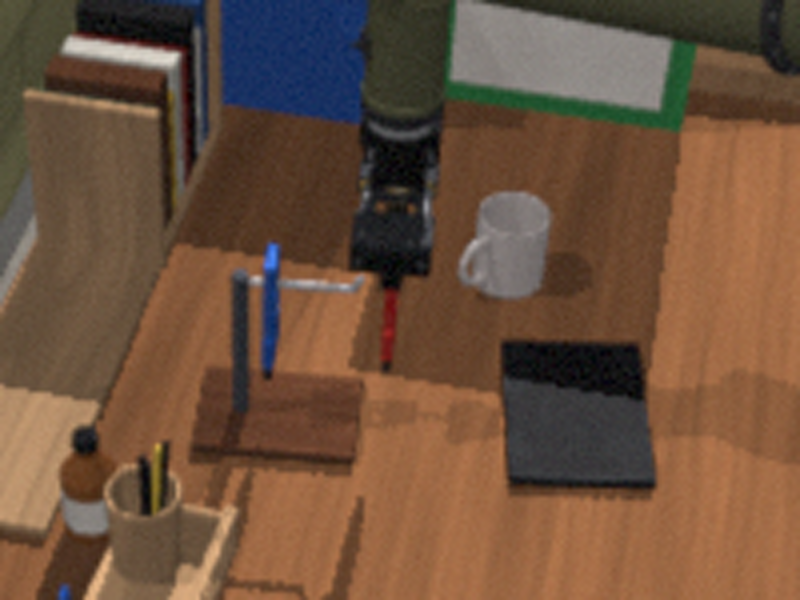

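```bash
python3 - <<'E'
from h import *
c=dict(np.load("scene.npz")); Rc=R.from_euler("xyz",c["rotation"],degrees=True); Rz=R.from_euler("z",7.5,degrees=True)
for n,p in(("red foot L",(-.148,.03,.1095)),("red foot R",(-.148,-.03,.1095)),("blue foot",(-.032,.03,.085)),("blue top",(-.032,.02,.225)),("tip",(-.112,0,.207))):
    q=Rc.inv().apply(Rz.apply(p)+[.643,-.2458,0]-c["origin"]); u=c["fx"]*q[0]/q[2]+c["cx"]; v=c["fy"]*q[1]/q[2]+c["cy"]; print(n,((u-190)*4).round(),((v-70)*4).round())
E
```

```text
red foot L 383.0 371.0
red foot R 387.0 331.0
blue foot 268.0 379.0
blue top 270.0 268.0
tip 353.0 275.0
```

The predicted foot pixel (383,371) matches the picture at (386,368), so the grip height is right. Next I thread the window over the tip.

Call:
{"fn": "servo_tool", "kwargs": {
  "series": [
    [[-0.006,0.001,0.001,0,0,0,0.1],[-0.018,0.003,0.002,0,0,0,0.1],[-0.034,0.004,0.002,0,0,0,0.1],[-0.05,0.005,0.002,0,0,0,0.1],[-0.066,0.005,0.002,0,0,0,0.1],[-0.082,0.005,0.002,0,0,0,0.1],[-0.098,0.005,0.002,0,0,0,0.1],[-0.114,0.005,0.002,0,0,0,0.1],[-0.13,0.005,0.002,0,0,0,0.1],[-0.145,0.005,0.002,0,0,0,0.1]]
  ]
}}

```text
time_s: 10.07
tool_pos: [0.5392, -0.2581, 0.2142]
tool_rot: [180.0, -0.1, -172.6]
force: [-1.0, -0.2, -2.0]
grip_width: 0.0398
grasp_force: 55.0
```

Call:
{"fn": "servo_tool", "kwargs": {
  "series": [
    [[-0.01,0,0,0,0,0,0.1],[-0.025,0,0,0,0,0,0.1],[-0.04,0,0,0,0,0,0.1],[-0.055,0,0,0,0,0,0.1],[-0.07,0,0,0,0,0,0.1],[-0.08,0,0,0,0,0,0.1],[-0.082,0,0,0,0,0,0.1],[-0.082,0,0,0,0,0,0.1],[-0.082,0,0,0,0,0,0.1]]
  ]
}}

```text
time_s: 10.82
tool_pos: [0.5629, -0.2552, 0.2142]
tool_rot: [180.0, -0.1, -172.6]
force: [0.5, -0.4, -1.5]
grip_width: 0.0395
grasp_force: 55.0
```

```bash
python3 see.py c; python3 tgt.py -.08 .001 .212
```

```text
[  0.8  15.4  25.6  89.5  -6.8  76.7 124.6] [ 0.56289763 -0.25515292  0.21420811] [ 1.79972706e+02 -8.52020791e-02 -1.72597873e+02] 10.8167 [ 0.52416576 -0.44513408 -1.45609955]
scene red 43 hook-frame min [-0.0859  0.0162  0.1285] max [-0.0771  0.0323  0.208 ] mean [-0.0815  0.0229  0.1681] dx/dz -0.005
scene blue 77 hook-frame min [-0.0758 -0.0099  0.1121] max [-0.0268  0.0883  0.4651] mean [-0.0347  0.0256  0.2056] dx/dz -0.054
scene bar 28 hook-frame min [-0.107  -0.007   0.1876] max [-0.0359  0.0082  0.1984] mean [-0.0685  0.0019  0.1932] dx/dz -1.205
top blue 23 hook-frame min [-0.0328 -0.0161  0.2211] max [-0.026   0.0163  0.2271] mean [-0.0288 -0.0032  0.2241] dx/dz -0.179
grasp hook-frame [-0.0807  0.0012  0.2333]
grasp hook-frame [-0.0807  0.0012  0.2333] [-0.9  0.1 -1.9] 10.9167
shift [-0.0025, -0.0006, 0.071] turn [0.0002, -0.0004, -0.0006] TCP [ 0.564 -0.255  0.193]
```

View pics/c_scene.png

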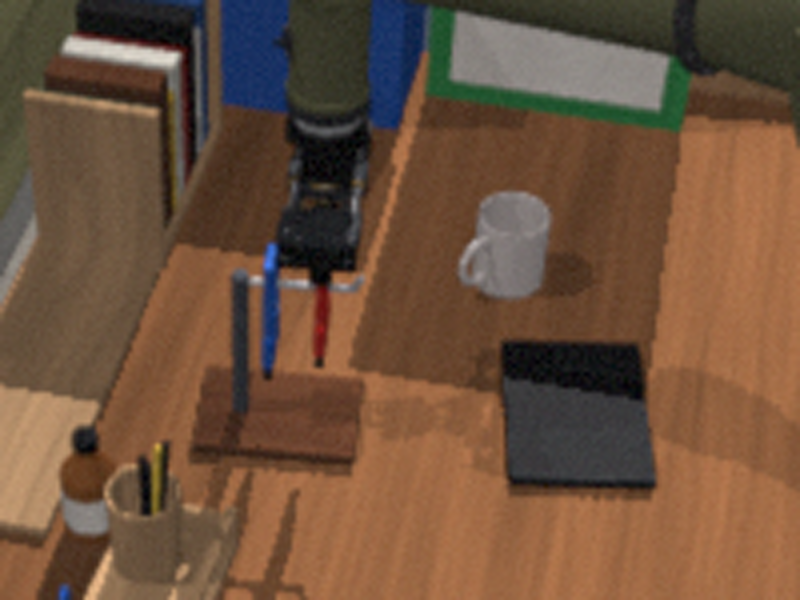

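Red is now on the bar at (322,320) between blue and the tip, with no contact force. I'll lower it gently.

Call:
{"fn": "servo_tool", "kwargs": {
  "series": [
    [[0,0,0.008,0,0,0,0.1],[0,0,0.018,0,0,0,0.1],[0,0,0.028,0,0,0,0.1],[0,0,0.038,0,0,0,0.1],[0,0,0.047,0,0,0,0.1],[0,0,0.055,0,0,0,0.1],[0,0,0.061,0,0,0,0.1],[0,0,0.066,0,0,0,0.1],[0,0,0.069,0,0,0,0.1],[0,0,0.071,0,0,0,0.1],[0,0,0.071,0,0,0,0.1]]
  ]
}}

```text
time_s: 11.83
tool_pos: [0.563, -0.255, 0.1929]
tool_rot: [180.0, -0.1, -172.6]
force: [-0.3, -0.3, -0.8]
grip_width: 0.0396
grasp_force: 55.0
```

Call:
{"fn": "servo_tool", "kwargs": {
  "series": [
    [[0,0,0.002,0,0,0,0.1],[0,0,0.004,0,0,0,0.1],[0,0,0.005,0,0,0,0.1],[0,0,0.005,0,0,0,0.1]]
  ]
}}

```text
time_s: 12.17
tool_pos: [0.5632, -0.255, 0.192]
tool_rot: [180.0, -0.0, -172.6]
force: [-0.7, 0.1, 0.3]
grip_width: 0.0398
grasp_force: 55.0
```

Call:
{"fn": "servo_tool", "kwargs": {
  "series": [
    [[0,0,0.001,0,0,0,0.1],[0,0,0.002,0,0,0,0.1],[0,0,0.002,0,0,0,0.1]]
  ]
}}

```text
time_s: 12.42
tool_pos: [0.5632, -0.255, 0.1919]
tool_rot: [180.0, -0.0, -172.6]
force: [-2.1, 1.6, 4.7]
grip_width: 0.0394
grasp_force: 55.0
```

Call:
{"fn": "servo_tool", "kwargs": {
  "series": [
    [[0,0,0,0,0,0,0.1],[0,0,0,0,0,0,0.1]]
  ]
}}

```text
time_s: 12.58
tool_pos: [0.5632, -0.2551, 0.1919]
tool_rot: [180.0, -0.0, -172.6]
force: [-2.3, 1.4, 5.0]
grip_width: 0.0399
grasp_force: 55.0
```

```bash
python3 tgt.py -.08 .001 .2097
```

```text
grasp hook-frame [-0.0803  0.0012  0.2109] [-2.3  1.4  5. ] 12.5833
shift [-0.0011, -0.0007, 0.0041] turn [0.0001, -0.0001, -0.0005] TCP [ 0.564 -0.255  0.191]
```

Contact at 5 N at the expected height, so it is seated. I'll ease the grip, then open.

Call:
{"fn": "servo_tool", "kwargs": {
  "series": [
    [[0,0,0,0,0,0,0.1],[0,0,0,0,0,0,0.1],[0,0,0,0,0,0,0.1]]
  ],
  "grip_force": 8
}}

```text
time_s: 12.83
tool_pos: [0.5633, -0.2547, 0.1917]
tool_rot: [180.0, -0.0, -172.6]
force: [-1.7, 1.5, 5.2]
grip_width: 0.0399
grasp_force: 8.0
```

Call:
{"fn": "servo_tool", "kwargs": {
  "series": [
    [[0,0,0,0,0,0,0.46],[0,0,0,0,0,0,0.48],[0,0,0,0,0,0,0.5],[0,0,0,0,0,0,0.54],[0,0,0,0,0,0,0.6],[0,0,0,0,0,0,0.66],[0,0,0,0,0,0,0.72],[0,0,0,0,0,0,0.76],[0,0,0,0,0,0,0.76],[0,0,0,0,0,0,0.76]]
  ]
}}

```text
time_s: 13.67
tool_pos: [0.563, -0.255, 0.1908]
tool_rot: [180.0, -0.1, -172.6]
force: [-0.8, 0.5, 0.0]
grip_width: 0.0652
grasp_force: 0.0
```

```bash
python3 see.py d
```

```text
[  1.   16.2  25.4  91.3  -7.1  74.2 124.9] [ 0.56304467 -0.25503139  0.19083999] [ 1.79973966e+02 -6.78657076e-02 -1.72586381e+02] 13.6667 [-0.79076894  0.48437243  0.04787593]
scene red 37 hook-frame min [-0.0856  0.0077  0.1032] max [-0.0779  0.0337  0.1702] mean [-0.0814  0.0226  0.1387] dx/dz 0.023
scene blue 71 hook-frame min [-0.0644 -0.0108  0.1185] max [-0.0268  0.0768  0.3349] mean [-0.0336  0.0215  0.1941] dx/dz -0.071
top red 24 hook-frame min [-0.0868  0.0056  0.2198] max [-0.0768  0.0199  0.227 ] mean [-0.0817  0.0132  0.2231] dx/dz 0.256
top blue 41 hook-frame min [-0.0354 -0.0101  0.2196] max [-0.0256  0.0186  0.2276] mean [-0.0302  0.0034  0.2231] dx/dz -0.322
top bar 27 hook-frame min [-0.1095 -0.0031  0.1901] max [-0.0491  0.0041  0.1958] mean [-0.0675  0.0011  0.1926] dx/dz -1.147
grasp hook-frame [-0.0805  0.0013  0.2099]
```

View pics/d_scene.png

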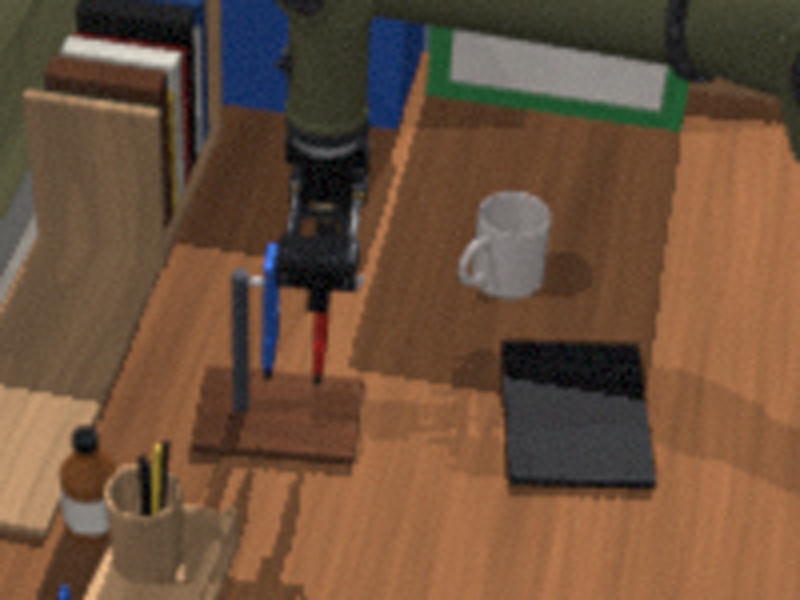

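Red hangs level with blue, its foot at (318,380), and the fingers are clear. I'll withdraw straight up.

Call:
{"fn": "servo_tool", "kwargs": {
  "series": [
    [[0,0,-0.01,0,0,0,0.76],[0,0,-0.03,0,0,0,0.76],[0,0,-0.06,0,0,0,0.76],[0,0,-0.1,0,0,0,0.76],[0,0,-0.15,0,0,0,0.76],[0,0,-0.2,0,0,0,0.76],[0,0,-0.25,0,0,0,0.76],[0,0,-0.3,0,0,0,0.76],[0,0,-0.35,0,0,0,0.76],[0,0,-0.4,0,0,0,0.76],[0,0,-0.4,0,0,0,0.76],[0,0,-0.4,0,0,0,0.76]]
  ]
}}

```text
time_s: 14.77
tool_pos: [0.5637, -0.2555, 0.3125]
tool_rot: [-180.0, 0.1, -172.6]
force: [0.1, -0.7, -0.2]
grip_width: 0.0663
grasp_force: 0.0
```

Call:
{"fn": "servo_tool", "kwargs": {
  "series": [
    [[0.05,0,0,0,0,0,0.76],[0.12,0,0,0,0,0,0.76],[0.2,0,0,0,0,0,0.76],[0.27,0,0,0,0,0,0.76],[0.3,0,0,0,0,0,0.76],[0.3,0,0,0,0,0,0.76],[0.3,0,0,0,0,0,0.76],[0.3,0,0,0,0,0,0.76],[0.3,0,0,0,0,0,0.76],[0.3,0,0,0,0,0,0.76],[0.3,0,0,0,0,0,0.76],[0.3,0,0,0,0,0,0.76]]
  ]
}}

```text
time_s: 15.77
tool_pos: [0.4743, -0.2665, 0.3107]
tool_rot: [180.0, -0.1, -172.6]
force: [-0.2, 0.5, 0.1]
grip_width: 0.0664
grasp_force: 0.0
```

```bash
python3 see.py e
```

```text
[  1.    3.5  27.   91.   -1.6  85.9 125.5] [ 0.4743179  -0.26652452  0.31072436] [ 1.79976077e+02 -9.68560862e-02 -1.72560024e+02] 15.7667 [-0.18684559  0.53073107  0.11792036]
scene red 86 hook-frame min [-0.0856 -0.0173  0.1087] max [-0.0754  0.0335  0.228 ] mean [-0.0811  0.015   0.1795] dx/dz 0.01
scene blue 85 hook-frame min [-0.1514 -0.0462  0.1126] max [-0.0264  0.0385  0.4944] mean [-0.0504  0.014   0.2248] dx/dz -0.337
scene bar 33 hook-frame min [-0.107  -0.0055  0.1884] max [-0.0358  0.0089  0.198 ] mean [-0.0691  0.0014  0.1934] dx/dz 2.471
top red 125 hook-frame min [-0.0876 -0.0167  0.1262] max [-0.0765  0.0309  0.2264] mean [-0.0829  0.0086  0.1877] dx/dz 0.016
top blue 81 hook-frame min [-0.037  -0.0174  0.1325] max [-0.0259  0.0266  0.227 ] mean [-0.0344  0.0026  0.2046] dx/dz -0.175
top bar 53 hook-frame min [-0.1077 -0.0034  0.1893] max [-0.0375  0.0041  0.1944] mean [-0.07    0.0008  0.1922] dx/dz -2.25
grasp hook-frame [-0.1701  0.0014  0.3298]
```

View pics/e_scene.png

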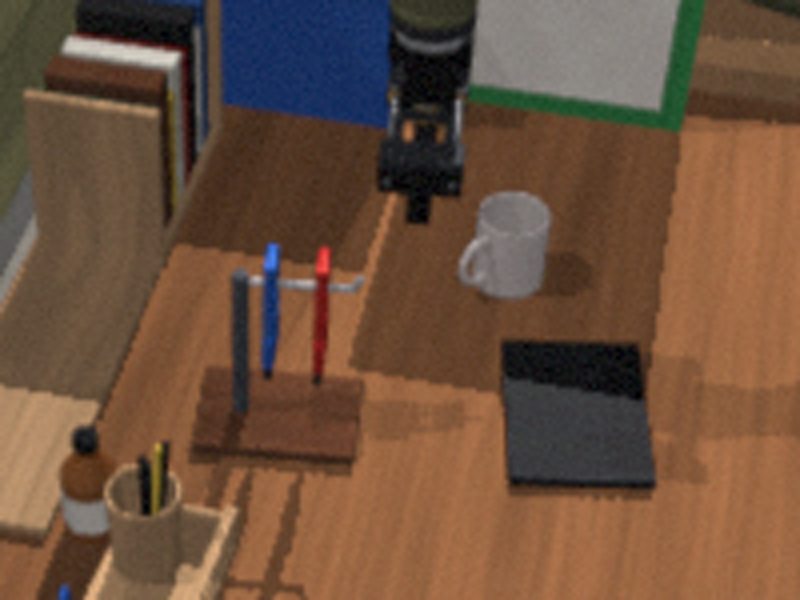

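Red (322,315) and blue (270,310) both hang straight on the bar, the hand is clear, and nothing else has moved.

```bash
python3 -c "
from cell import env
print(env.sign_off())"
```

```text
the job is handed in; nothing more can be done
None
```

The red squeegee hangs on the hook beside the blue one, set down with about 5 N of contact; green and yellow stayed in their pockets, and the job was handed in at about 16 s of the 45 s allowed.

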